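# Turn the truffle dish to the guest

### The job

Lift the little white dish by the bar across its top, straight up off its coaster by about the width of a hand, and only then, in the air over the coaster, turn it a quarter turn so that its flat serving lip points at the guest's coffee cup, which may stand on either side. Keep the dish level throughout so that the loose round truffle stays near the middle of it, do not touch the truffle, and leave the coffee cup and the water glass where they are. Finish still holding the dish there in the air, still and level, with the lip pointing at the cup: do not put it down or let go.

Things in the scene. Friction and masses are not known exactly. Their poses are not given: they have to be found in the camera images.
- dish: Loose white porcelain dish, 116 mm across, rim 30 mm high, about 0.22 kg. Origin: centre of the underside of its foot; z up. A flat serving lip juts from the rim along its -x axis, to 100 mm from the centre. Inside a shallow funnel: floor 15 mm above the origin, flat within 10 mm of the centre, then rising at 17 degrees. A fixed steel bail in its y-z plane carries a wooden bar on top.
- bar (a point): Centre of the wooden grip bar on top of the bail, 95 mm straight above the dish's origin, over the centre of mass. The bar is level and lies along the dish's y axis (square to the lip): 70 mm long, 14 mm wide (x), 16 mm high (z). About 46 mm free between its underside and the top of the truffle.
- lip (a point): End of the dish's flat serving lip, 94 mm from the dish's centre along its -x axis, 26 mm above its origin; the direction from the dish's centre to it is the way the lip points. At the start it points roughly towards the robot.
- truffle_center (a point): Centre of the loose round dark truffle, a ball 26 mm across, 15 g, resting at the middle of the dish; it rolls.
- dish_middle (a point): Middle of the dish's inner floor, 15 mm above the dish's origin.
- coaster: Round pale wooden coaster under the dish, 120 mm across, 8 mm thick, fixed to the table. Origin: centre of its underside, on the table.
- cup_middle (a point): Middle, 26 mm up, of the guest's white coffee cup (handle, dark coffee, 52 mm high, about 60 mm across), about 210 mm to one side of the dish, left or right, square to the way the lip points at the start (within about 12 degrees). Not to be touched.
- coffee_cup: The same coffee cup; origin at the middle of its underside.
- glass: Clear water glass, 62 mm across, 88 mm high, on the opposite side of the dish from the cup, also about 210 mm off; origin at the middle of its underside. Not to be touched.
Things that resemble listed ones, but are neither listed nor needed, are in the scene too. Of the things shaped like the coaster, the wooden one is meant. Leave any brown look-alike of the coffee_cup alone.

How it is judged (in metres and radians):
On the way, in this order (a step that is already met when the one before it is completed fails the run):
1. the dish is lifted clear of the coaster, not yet turned to the cup (height (world z) of dish above 0.035 m and contact force between the fingers and dish above 0.5 N and x of cup_middle in the frame of dish above -0.12 m), for 0.1 s.
2. in the air over the coaster, the lip points at the coffee cup (height (world z) of dish above 0.05 m and horizontal distance between dish and coaster below 0.04 m and x of cup_middle in the frame of dish below -0.1 m and y of cup_middle in the frame of dish between -0.05 and 0.05 m), for 0.2 s.
At the end, for the whole second after the job is handed in: Fingers hold the dish still (< 30 mm/s), underside 50 to 180 mm above the table, centre within 40 mm of over the coaster's, tilt < 0.1 rad, line of the lip passing within 50 mm of the cup's middle, truffle resting in it within 15 mm of its middle (all of step 2 and height (world z) of dish below 0.18 m and angle between dish's own z axis and vertical below 0.1 rad and horizontal distance between truffle_center and dish_middle below 0.015 m and contact force between truffle and dish above 0.03 N and contact force between the fingers and dish above 0.5 N and linear speed of dish below 0.03 m/s); the arm keeps its last pose, push and grip.
It fails at once if the truffle rolls more than 25 mm from the middle of the dish (horizontal distance between truffle_center and dish_middle above 0.025 m).
It fails at once if the dish is tilted more than 0.2 rad (angle between dish's own z axis and vertical above 0.2 rad).
It fails at once if the robot touches the truffle (contact force between any of the arm, the fingers and truffle above 0.3 N).
It fails at once if the dish is turned towards the cup while still on the coaster (height (world z) of dish below 0.02 m and x of cup_middle in the frame of dish below -0.12 m).
It fails at once if the coffee cup or the water glass is moved more than 15 mm (distance of any of cup_middle, glass from where it was at the start of the episode above 0.015 m).
It also fails if it takes over 42 s, if anything falls off the work surface, if the arm or the gripper's body presses on something with over 40 N, if the wrist force passes 120 N, or if a joint passes its speed limit or range.

### The arm

A 7-joint arm with a two-finger parallel gripper is mounted at the origin on a cart in front of the work surface, level with it; the furniture and walls round the work are solid. World frame = base frame: x ahead of the robot, y to its left, z up, the work surface at z = 0. Lengths are in m, angles in degrees, forces in N, time in s.
With the tool pointing down it reaches from about 0.425 to 0.95 m from the base axis. Payload 4.7 kg.
Tool frame: the origin (TCP) lies midway between the tips of the shut fingers; the grasp point (between the pads) lies 19 mm behind it; z points along the fingers, x is the direction in which the jaws open and shut, and the axes are right-handed (so a half turn about z gives the same grasp; the last joint's range is limited). The gripper opens to 87 mm and grips with 3 to 60 N. Pads are 19 mm wide; open, the fingers measure 117 mm over their backs; the gripper's body (75 mm by 190 mm) begins 51 mm behind the grasp point.
Start: joints at [-67.03, 26.849, -2.785, 87.806, 1.381, 65.374, -4.715], TCP at [0.281, 0.614, 0.223] pointing down, gripper open.
Joint ranges: [-148.3, 148.3], [-19.14, 114.17], [-79.39, 73.82], [5.75, 140.21], [-59.74, 239.74], [12.07, 113.84], [-152.46, 152.46]. Speed limits (degrees/s): [147.25, 147.25, 180, 180, 180, 180, 180].

### API

Orientations are given as a 3x3 rotation matrix whose columns are the frame's x, y, z axes.
In Python, from bench import env gives the robot as it stands.
- The arm moves only by the tool jog_arm, never from a script. Its argument "deltas" is text: rows parted by semicolons, each of 7 numbers parted by spaces: the finger opening in mm, from 0 to 87, then the shift along the tool's x, y, z in mm, then the turn, a rotation vector about the tool's x, y, z in degrees. In form: gripper x y z rx ry rz; .... A call has 1 to 10 rows; each row is the pose to reach, as a shift and turn from the pose measured when the call began, along the tool's axes at that moment; what a row does not reach only later rows make up. A row lasts 1/8 s, in which the tool goes at most 62.5 mm and 10.7 degrees, less where a joint would pass 70% of its speed; a pose out of reach is approached as far as the arm can. A call with a gripper value outside its range is refused whole. The fingers move at their own pace and stop on an object; "squeeze" is the grip in N (left out, the last holds). Time passes only in rows, so rows that repeat a pose let the fingers close. It gives the time, the measured TCP pose, the force and the opening at its end, in the units of the state.
- env.sense(): the state, without advancing time (a new reading comes with each control period).
- env.grab_frame(name): name is "scene" or "top"; returns a dict with "color" (420x560x3 uint8, blue, green, red), "range_z" (420x560 float32, m along the optical axis (not along the pixel's ray), 0 where there is no reading), "fx", "fy", "cx", "cy" (pixels), "world_to_cam" (4x4, takes a point from world to camera coordinates). Camera axes: x right, y down, z forward; pixel columns grow to the right and rows downward; lengths in m; the calibration is good to about 2 mm. A picture is of the moment at which its call begins.
- env.hand_in(): hands the job in, once; it reports no verdict.
Trained networks look in the newest picture that a camera, given by its name, has taken for a name from the list of things; names that differ only in an ending like _2 or _b are one class to them, and where a whole thing is asked for, a point or a joint stands for the part that bears it (a point fixed in the world has none). Each returns a list of dicts, best first, with "score" (0 to 1); they miss things now and then, are a little off and sometimes report something else, mostly with a low value. They report only what shows in the picture. A call takes as long as a camera call. They do not tell look-alikes from the thing itself.
- env.find_in(name, camera): "bbox" ([left, top, right, bottom] in pixels, round what is visible of it).
- env.cut_out(name, camera): "region" (420x560 bool, what is visible of it) and "bbox" ([left, top, right, bottom] in pixels, round what is visible of it).
The state is a dict: "time": time; "q": joint angles; "qd": joint speeds; "joint_efforts": joint torques, N m; "tool_pos": TCP position; "ee_rot": TCP orientation; "ft_force": force on the tool from outside, world axes, zero at the start; "wrist_torque": the same for the moment, N m; "grip_width": finger opening in m.
Only numpy, scipy, OpenCV 4.12 (cv2) and the standard library are available. Lean on these libraries where they do the work, as an engineer would, in place of code of your own. Each camera call takes 0.05 s, during which the arm holds its last target.

## Working session

There is one attempt and no reset: what is moved stays moved. The work goes in short steps, Python scripts to look and compute and a tool call to move; the robot and the scene stay as the last step left them, time stands still between calls to the robot, and variables do not carry over. Pictures are saved under pics/ and viewed, and the job is handed in when it is done.

Besides the shell and the picture viewer there is one more tool, called after ">>>" in YAML: its name, and indented under it one key for each argument. jog_arm: Moves the arm, as the interface text tells. Its arguments: {"type":"object","properties":{"deltas":{"type":"string"},"squeeze":{"type":"number"}},"required":["deltas"]}

```bash
ls; mkdir -p pics; cat > h.py <<'E'
import numpy as np, cv2
from bench import env
def pts(f):
    d=f["range_z"];v,u=np.indices(d.shape)
    c=np.stack([(u-f["cx"])*d/f["fx"],(v-f["cy"])*d/f["fy"],d,np.ones_like(d)],-1)
    w=c@np.linalg.inv(f["world_to_cam"]).T
    w=w[...,:3];w[d<=0]=np.nan
    return w
E
python3 - <<'E'
from h import *
np.set_printoptions(precision=4,suppress=True)
s=env.sense();print(s)
for c in["scene","top"]:
    f=env.grab_frame(c);cv2.imwrite(f"pics/{c}0.png",f["color"]);w=pts(f)
    np.savez(f"{c}0.npz",w=w,color=f["color"])
    for n in["dish","bar","lip","truffle_center","coaster","coffee_cup","glass"]:
        for r in env.cut_out(n,c)[:3]:
            p=w[r["region"]];p=p[~np.isnan(p[:,0])]
            if len(p): print(c,n,round(r["score"],2),r["bbox"],len(p),np.median(p,0),p.min(0),p.max(0))
E
```

```text
pics
{'time': 0.0, 'q': array([-67.0287,  26.8981,  -2.7846,  87.8737,   1.3798,  65.373 ,
        -4.7156]), 'qd': array([-0.0791, -0.0637, -0.0481, -0.1126, -0.026 ,  0.1538,  0.0225]), 'joint_efforts': array([  0.0007, -50.7994,  -0.0806, -23.6145,  -0.0614,   0.0381,
         0.0002]), 'tool_pos': array([0.281 , 0.6131, 0.2215]), 'ee_rot': array([[ 0.4167,  0.909 , -0.0008],
       [ 0.909 , -0.4167, -0.0018],
       [-0.0019,  0.0001, -1.    ]]), 'ft_force': array([ 0.143 ,  0.0735, -0.2493]), 'wrist_torque': array([ 0.0265, -0.058 , -0.0442]), 'grip_width': 0.08704853681103682}
scene dish 0.67 [230.4, 199.0, 298.8, 254.4] 1770 [0.5069 0.1772 0.0338] [ 0.4206  0.1157 -0.0017] [0.598  0.3435 0.1129]
scene bar 0.59 [228.2, 197.8, 299.7, 254.3] 1849 [0.507  0.1775 0.0338] [ 0.4206  0.1157 -0.0024] [0.5738 0.2749 0.1129]
scene lip 0.81 [229.3, 198.2, 299.6, 255.7] 1900 [0.5066 0.1777 0.0338] [ 0.4199  0.1157 -0.0029] [0.601  0.3435 0.1129]
scene truffle_center 0.66 [268.9, 227.7, 278.3, 241.7] 85 [0.5127 0.1683 0.0418] [0.5048 0.1618 0.0262] [0.5215 0.1807 0.0503]
scene coaster 0.89
[... 1244 characters left out ...]
16.3, 324.3] 2114 [0.3521 0.0724 0.008 ] [0.2945 0.0144 0.0012] [0.4118 0.132  0.0144]
top coaster 0.65 [149.3, 226.7, 200.5, 273.1] 2001 [0.4581 0.3433 0.0082] [ 0.4002  0.2854 -0.0021] [0.5192 0.4055 0.014 ]
top coaster 0.41 [258.7, 216.0, 274.4, 248.3] 48 [0.5153 0.1157 0.0072] [0.4661 0.1109 0.0036] [0.5406 0.1525 0.013 ]
top coffee_cup 0.84 [153.0, 135.4, 182.4, 164.4] 563 [0.6992 0.3706 0.0339] [ 0.6644  0.3364 -0.0036] [0.7412 0.4103 0.0565]
top coffee_cup 0.56 [147.1, 178.3, 178.1, 207.7] 581 [0.5845 0.3832 0.0338] [ 0.5561  0.3369 -0.0013] [0.6133 0.4123 0.0567]
top glass 0.84 [320.0, 233.4, 352.9, 266.4] 736 [ 0.463  -0.026   0.0545] [ 0.432  -0.0697 -0.0024] [0.5032 0.0063 0.0928]
```

```bash
python3 - <<'E'
from h import *
np.set_printoptions(precision=4,suppress=True)
ims=[]
for c,(a,b,l,r) in{"scene":(150,345,170,350),"top":(120,330,130,370)}.items():
    z=np.load(f"{c}0.npz");im=z["color"][a:b,l:r]
    cv2.imwrite(f"pics/{c}crop.png",cv2.resize(im,None,fx=2.8,fy=2.8,interpolation=cv2.INTER_CUBIC))
    w=z["w"].reshape(-1,3);k=(w[:,2]>.09)&(w[:,2]<.125)&(abs(w[:,0]-.52)<.08)&(abs(w[:,1]-.175)<.07)
    p=w[k];m=cv2.minAreaRect(p[:,:2].astype(np.float32)*1000)
    t=p[p[:,2]>.103]; 
    for q in (p,t):
        u,s,vt=np.linalg.svd(q[:,:2]-q[:,:2].mean(0));print(c,len(q),q.mean(0),np.ptp(q,axis=0),m,vt[0],q[:,2].max())
    k=(w[:,2]>.026)&(w[:,2]<.045)&(abs(w[:,0]-.51)<.12)&(abs(w[:,1]-.175)<.07);p=w[k]
    d=p[:,:2]-[.515,.175];r=np.hypot(*d.T);q=p[r>.075];print("lip",len(q),q.mean(0))
E
```

```text
scene 218 [0.5115 0.1625 0.1063] [0.033  0.0936 0.0217] ((513.5587158203125, 166.23077392578125), (97.20645904541016, 13.914414405822754), 73.39315795898438) [-0.2737 -0.9618] 0.11292871007879712
scene 165 [0.5138 0.1688 0.1087] [0.0297 0.0806 0.0098] ((513.5587158203125, 166.23077392578125), (97.20645904541016, 13.914414405822754), 73.39315795898438) [-0.278  -0.9606] 0.11292871007879712
lip 114 [0.4331 0.1973 0.0351]
top 281 [0.517  0.1742 0.1084] [0.0336 0.1078 0.0245] ((518.04443359375, 175.0507354736328), (111.73643493652344, 14.489577293395996), 73.37651824951172) [-0.2835 -0.959 ] 0.11475976841120561
top 243 [0.5171 0.1739 0.1098] [0.0303 0.089  0.0117] ((518.04443359375, 175.0507354736328), (111.73643493652344, 14.489577293395996), 73.37651824951172) [0.286  0.9582] 0.11475976841120561
lip 123 [0.4348 0.1995 0.0365]
```

View pics/scenecrop.png

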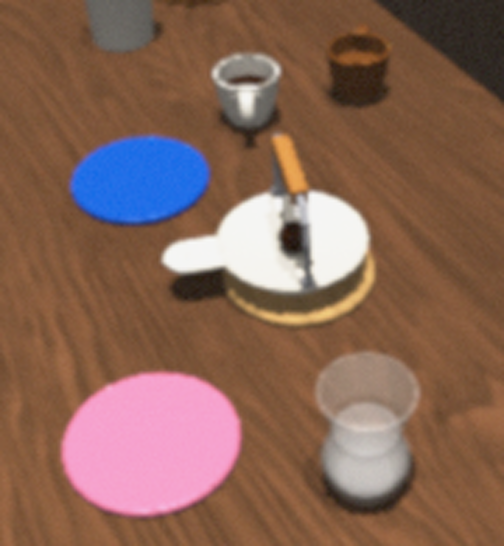

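View pics/topcrop.png

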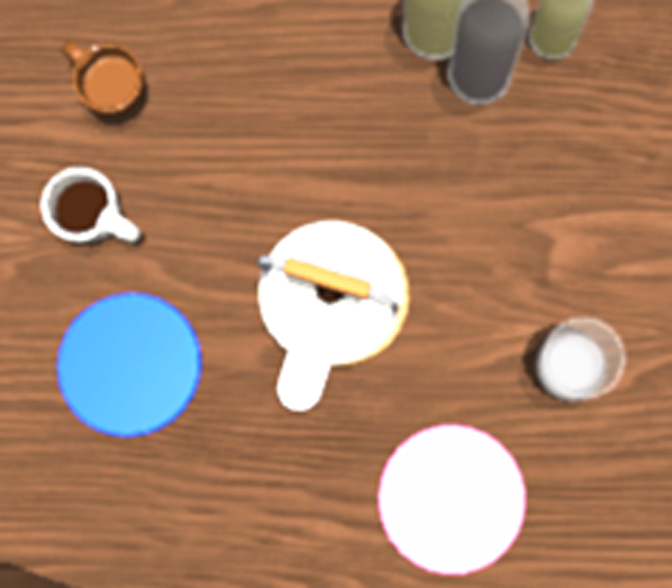

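The top picture shows the white cup at crop (80,205), which is left of the dish, and the glass on the right at (580,360). The brown cup is a decoy at (108,80). The dish's bar runs from (285,265) to (368,290), with the lip at (300,390). The bar centre is about (0.516, 0.174) and its direction (0.285, 0.958). I'll move above it with the jaws square to the bar.

>>> jog_arm:
  deltas: "87 -30 40 0 0 0 8.2; 87 -60 79 5 0 0 16.4; 87 -90 119 10 0 0 24.6; 87 -120 159 15 0 0 32.8; 87 -150 198 20 0 0 41; 87 -181 238 25 0 0 49.2; 87 -211 278 30 0 0 57.4; 87 -241 317 35 0 0 65.6; 87 -275 360 38 0 0 74; 87 -301 397 40 0 0 82"
  squeeze: 25

```text
time: 2.05
tool_pos: [0.5175, 0.1725, 0.1828]
ee_rot: [[0.957, -0.292, 0.001], [-0.292, -0.957, 0.0], [0.0, -0.0, -1.0]]
ft_force: [0.5, 0.9, -0.7]
grip_width: 0.0868
```

```bash
cat > m.py <<'E'
from h import *
np.set_printoptions(precision=4,suppress=True)
def rel(s,tgt,yaw):
    R=s["ee_rot"];a=np.radians(yaw);x=np.array([np.cos(a),np.sin(a),0]);z=np.array([0,0,-1.]);y=np.cross(z,x)
    G=np.stack([x,y,z],1);rv=cv2.Rodrigues(R.T@G)[0].ravel()
    return R.T@(np.array(tgt)-s["tool_pos"])*1000,np.degrees(rv)
E
python3 - <<'E'
from m import *
import time
w={}
f=env.grab_frame("top");cv2.imwrite("pics/top1.png",f["color"]);s=env.sense()
print(s["time"],s["q"],s["tool_pos"],s["ee_rot"],s["ft_force"]);print(rel(s,[.516,.174,.084],-16.6))
f=env.grab_frame("scene");cv2.imwrite("pics/scene1.png",cv2.resize(f["color"][100:300,150:400],None,fx=3,fy=3))
E
```

```text
2.1 [-40.7199  17.6873  22.8973 109.2184  -8.0009  54.5529 -31.7849] [0.5207 0.1657 0.183 ] [[ 0.953  -0.3029  0.0036]
 [-0.3029 -0.953  -0.0039]
 [ 0.0046  0.0026 -1.    ]] [ 2.9045 -3.7517 -0.2267]
(array([-7.4073, -6.7455, 98.9458]), array([ 0.1537, -0.2619, -1.0307]))
```

View pics/scene1.png

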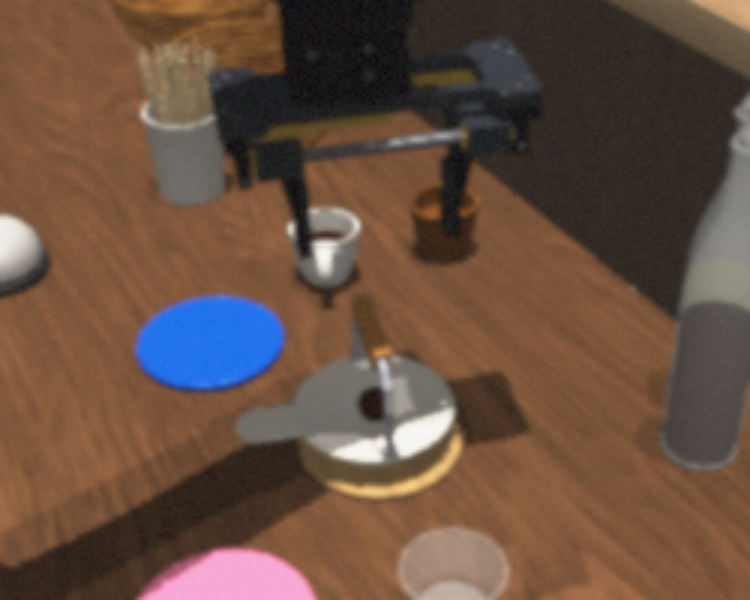

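The gripper straddles the bar's line and is still well above it. The dish is undisturbed. The arm was still settling at that reading, so I'll centre it, then descend.

>>> jog_arm:
  deltas: "87 -2 -2 0 0 0 -0.3; 87 -2 -2 0 0 0 -0.3; 87 -2 -2 0 0 0 -0.3; 87 -2 -2 0 0 0 -0.3"

```text
time: 2.65
tool_pos: [0.5176, 0.1719, 0.183]
ee_rot: [[0.957, -0.29, 0.002], [-0.29, -0.957, -0.002], [0.003, 0.001, -1.0]]
ft_force: [-0.3, 0.3, 0.1]
grip_width: 0.0869
```

```bash
python3 - <<'E'
from m import *
s=env.sense()
print(s["time"],s["q"],s["qd"],s["tool_pos"],s["ee_rot"],s["ft_force"]);print(rel(s,[.516,.174,.084],-16.6))
E
```

```text
2.65 [-41.0372  17.5885  22.4514 109.2871  -7.9453  54.5707 -31.7699] [ 0.1304  0.1124  0.3532  0.0686  0.065   0.0619 -0.0337] [0.5176 0.1719 0.183 ] [[ 0.9571 -0.2899  0.0022]
 [-0.2899 -0.9571 -0.0022]
 [ 0.0027  0.0015 -1.    ]] [-0.2944  0.2727  0.1308]
(array([-2.4349, -1.6558, 98.9661]), array([ 0.0849, -0.1543, -0.2493]))
```

>>> jog_arm:
  deltas: "87 -2 -2 12 0.1 -0.15 -0.25; 87 -2 -2 26 0.1 -0.15 -0.25; 87 -2 -2 40 0.1 -0.15 -0.25; 87 -2 -2 54 0.1 -0.15 -0.25; 87 -2 -2 68 0.1 -0.15 -0.25; 87 -2 -2 80 0.1 -0.15 -0.25; 87 -2 -2 90 0.1 -0.15 -0.25; 87 -2 -2 97 0.1 -0.15 -0.25; 87 -2 -2 99 0.1 -0.15 -0.25; 87 -2 -2 99 0.1 -0.15 -0.25"

```text
time: 3.9
tool_pos: [0.5167, 0.1742, 0.0841]
ee_rot: [[0.958, -0.286, 0.0], [-0.286, -0.958, 0.0], [0.0, -0.0, -1.0]]
ft_force: [0.5, 0.0, -0.5]
grip_width: 0.087
```

```bash
python3 - <<'E'
from m import *
f=env.grab_frame("scene");cv2.imwrite("pics/scene2.png",cv2.resize(f["color"][150:300,180:360],None,fx=4,fy=4,interpolation=cv2.INTER_CUBIC))
s=env.sense()
print(s["time"],s["tool_pos"],s["ee_rot"],s["ft_force"]);print(rel(s,[.516,.174,.084],-16.6))
E
```

```text
3.95 [0.5168 0.1743 0.0842] [[ 0.9583 -0.2857  0.0007]
 [-0.2857 -0.9583  0.0005]
 [ 0.0006 -0.0007 -1.    ]] [-0.6192 -0.7424 -0.1182]
(array([-0.6648,  0.4757,  0.248 ]), array([-0.0387, -0.0316, -0.0015]))
```

View pics/scene2.png

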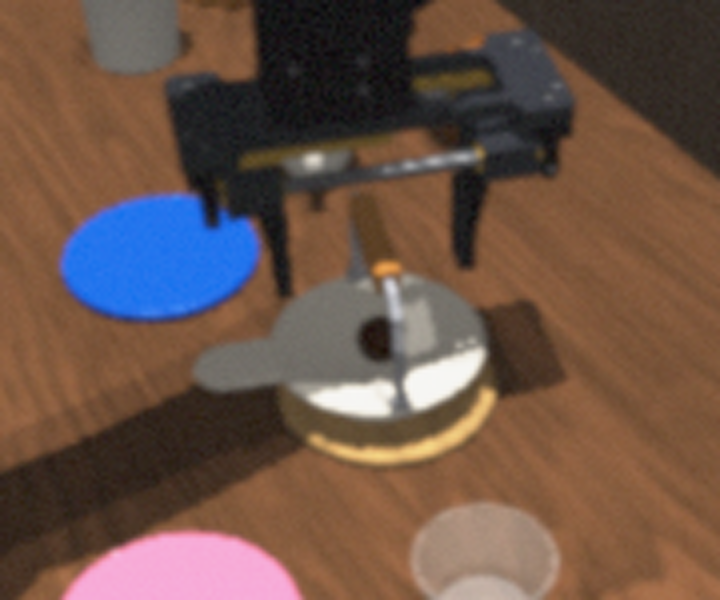

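The fingers straddle the bar (near end at (390,268)) and are clear of the truffle. Closing gently.

>>> jog_arm:
  deltas: "70 0 0 0 0 0 0; 55 0 0 0 0 0 0; 40 0 0 0 0 0 0; 30 0 0 0 0 0 0; 24 0 0 0 0 0 0; 20 0 0 0 0 0 0; 17 0 0 0 0 0 0; 14 0 0 0 0 0 0; 11 0 0 0 0 0 0; 5 0 0 0 0 0 0"
  squeeze: 30

```text
time: 5.2
tool_pos: [0.517, 0.1742, 0.0843]
ee_rot: [[0.958, -0.286, 0.001], [-0.286, -0.958, 0.001], [0.001, -0.001, -1.0]]
ft_force: [0.9, -0.7, 0.1]
grip_width: 0.0134
```

>>> jog_arm:
  deltas: "0 0 0 0 0 0 0; 0 0 0 0 0 0 0; 0 0 0 0 0 0 0; 0 0 0 0 0 0 0"
  squeeze: 30

```text
time: 5.7
tool_pos: [0.517, 0.1742, 0.0843]
ee_rot: [[0.958, -0.286, 0.001], [-0.286, -0.958, 0.0], [0.001, -0.001, -1.0]]
ft_force: [0.8, 0.2, -0.7]
grip_width: 0.0136
```

```bash
python3 - <<'E'
from m import *
f=env.grab_frame("scene");cv2.imwrite("pics/scene3.png",cv2.resize(f["color"][150:300,180:360],None,fx=4,fy=4,interpolation=cv2.INTER_CUBIC))
s=env.sense()
print(s["time"],s["tool_pos"],s["ee_rot"],s["ft_force"],s["wrist_torque"],s["grip_width"]);print(rel(s,[.516,.174,.174],-16.6))
E
```

```text
5.75 [0.517  0.1742 0.0843] [[ 0.9583 -0.2858  0.0013]
 [-0.2858 -0.9583  0.0005]
 [ 0.0011 -0.0008 -1.    ]] [ 0.5265 -0.1089 -0.4111] [-0.1244 -0.0677  0.0184] 0.013779841491277221
(array([ -0.832 ,   0.4181, -89.6828]), array([-0.0484, -0.0632, -0.0091]))
```

View pics/scene3.png

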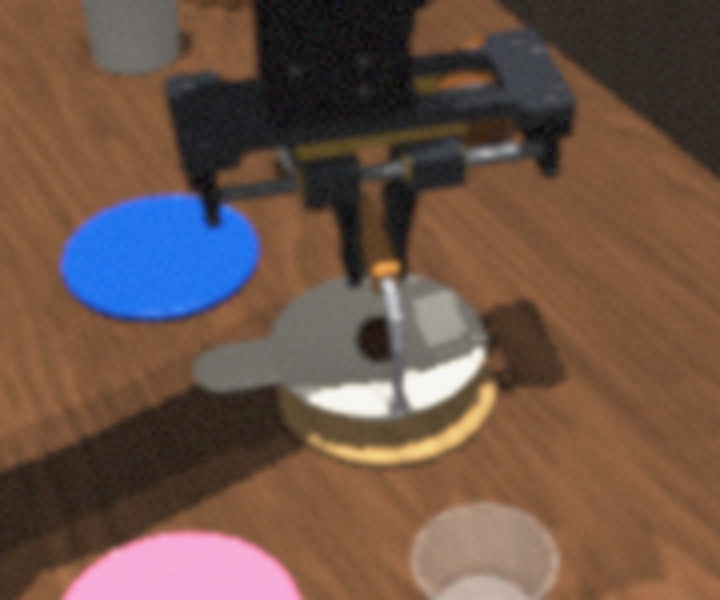

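The fingers have stopped on the bar at 13.8 mm. Lifting smoothly, 90 mm in all.

>>> jog_arm:
  deltas: "0 0 0 -1 0 0 0; 0 0 0 -3 0 0 0; 0 0 0 -6 0 0 0; 0 0 0 -10 0 0 0; 0 0 0 -15 0 0 0; 0 0 0 -20 0 0 0; 0 0 0 -25 0 0 0; 0 0 0 -29 0 0 0; 0 0 0 -31 0 0 0; 0 0 0 -32 0 0 0"
  squeeze: 35

```text
time: 7.0
tool_pos: [0.517, 0.1742, 0.1164]
ee_rot: [[0.958, -0.286, 0.001], [-0.286, -0.958, 0.0], [0.001, -0.001, -1.0]]
ft_force: [0.3, -0.3, -2.4]
grip_width: 0.0136
```

```bash
python3 - <<'E'
from m import *
f=env.grab_frame("scene");cv2.imwrite("pics/scene4.png",cv2.resize(f["color"][150:300,180:360],None,fx=4,fy=4,interpolation=cv2.INTER_CUBIC))
s=env.sense()
print(s["time"],s["tool_pos"],s["ee_rot"],s["ft_force"],s["wrist_torque"],s["grip_width"]);print(rel(s,[.516,.174,.174],-16.6))
E
```

```text
7.05 [0.517  0.1742 0.1164] [[ 0.9583 -0.2858  0.0013]
 [-0.2858 -0.9583  0.0005]
 [ 0.0011 -0.0009 -1.    ]] [-0.3802  0.5842 -1.9165] [-0.075   0.0247 -0.0008] 0.013461992738806541
(array([ -0.8171,   0.4408, -57.5936]), array([-0.0512, -0.0631, -0.0068]))
```

View pics/scene4.png

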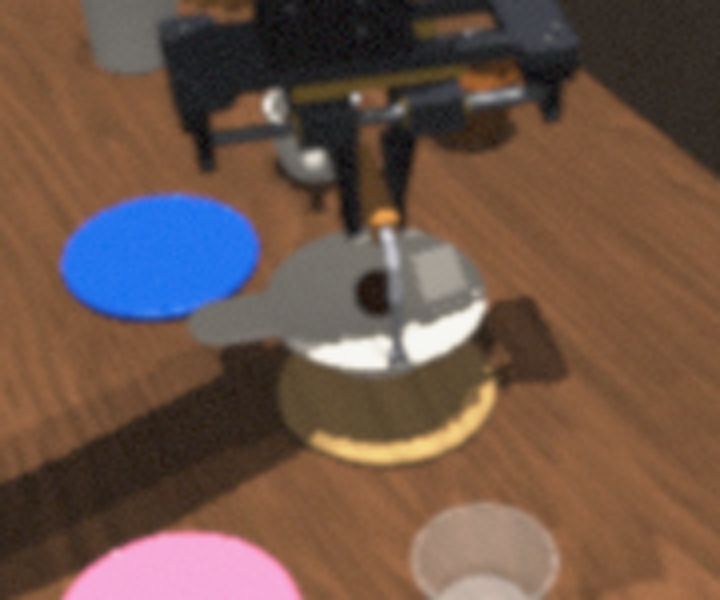

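The dish is clear of the coaster and level, with the truffle centred at (375,292). I'll lift the rest of the way.

>>> jog_arm:
  deltas: "0 0 0 -1 0 0 0; 0 0 0 -4 0 0 0; 0 0 0 -10 0 0 0; 0 0 0 -18 0 0 0; 0 0 0 -27 0 0 0; 0 0 0 -36 0 0 0; 0 0 0 -45 0 0 0; 0 0 0 -52 0 0 0; 0 0 0 -56 0 0 0; 0 0 0 -58 0 0 0"

```text
time: 8.3
tool_pos: [0.5169, 0.1742, 0.1746]
ee_rot: [[0.958, -0.286, 0.001], [-0.286, -0.958, 0.001], [0.001, -0.001, -1.0]]
ft_force: [-0.5, -0.8, -2.5]
grip_width: 0.0135
```

```bash
python3 - <<'E'
from m import *
s=env.sense()
print(s["time"],s["q"],s["tool_pos"],s["ee_rot"],s["ft_force"])
# cup body centre from first views, rim points
for c in["top","scene"]:
    w=np.load(f"{c}0.npz")["w"].reshape(-1,3);k=(abs(w[:,0]-.585)<.05)&(abs(w[:,1]-.385)<.05)&(w[:,2]>.044)&(w[:,2]<.06);p=w[k][:,:2]
    cc,r=cv2.minEnclosingCircle((p*1000).astype(np.float32));print(c,len(p),cc,r,np.median(p,0))
    w=np.load(f"{c}0.npz")["w"].reshape(-1,3)
E
```

```text
8.3 [-40.969   18.1498  22.244  109.7821  -8.4359  53.5544 -31.313 ] [0.5169 0.1742 0.1746] [[ 0.9583 -0.2858  0.0013]
 [-0.2858 -0.9583  0.0006]
 [ 0.0011 -0.0009 -1.    ]] [-0.526  -0.8091 -2.5292]
top 224 (581.6157836914062, 372.9666748046875) 40.69597625732422 [0.5756 0.3684]
scene 161 (582.0846557617188, 372.880859375) 39.17837142944336 [0.5749 0.3702]
```

>>> jog_arm:
  deltas: "0 0 0 0 0 0 0.5; 0 0 0 0 0 0 2; 0 0 0 0 0 0 5; 0 0 0 0 0 0 9; 0 0 0 0 0 0 13.5; 0 0 0 0 0 0 18; 0 0 0 0 0 0 22; 0 0 0 0 0 0 25; 0 0 0 0 0 0 27; 0 0 0 0 0 0 28"

```text
time: 9.55
tool_pos: [0.5168, 0.1742, 0.1744]
ee_rot: [[0.711, -0.703, 0.001], [-0.703, -0.711, 0.0], [0.001, -0.001, -1.0]]
ft_force: [-0.3, -0.7, -3.3]
grip_width: 0.0139
```

```bash
python3 - <<'E'
from m import *
f=env.grab_frame("scene");cv2.imwrite("pics/scene5.png",cv2.resize(f["color"][130:280,180:360],None,fx=4,fy=4,interpolation=cv2.INTER_CUBIC))
s=env.sense()
print(s["time"],s["q"],s["tool_pos"],s["ee_rot"],s["ft_force"],s["wrist_torque"],s["grip_width"]);print(rel(s,[.516,.174,.174],-108))
E
```

```text
9.6 [-45.578   18.7314  28.1315 110.035  -10.8254  53.7405 -56.9574] [0.5168 0.1742 0.1745] [[ 0.7111 -0.7031  0.0011]
 [-0.7031 -0.7111  0.0004]
 [ 0.0005 -0.0011 -1.    ]] [ 0.149  -0.5321 -2.9436] [-0.1003  0.1454  0.0527] 0.013561236513493733
(array([-0.4569,  0.6852,  0.458 ]), array([-0.0703,  0.0082, 63.3235]))
```

View pics/scene5.png

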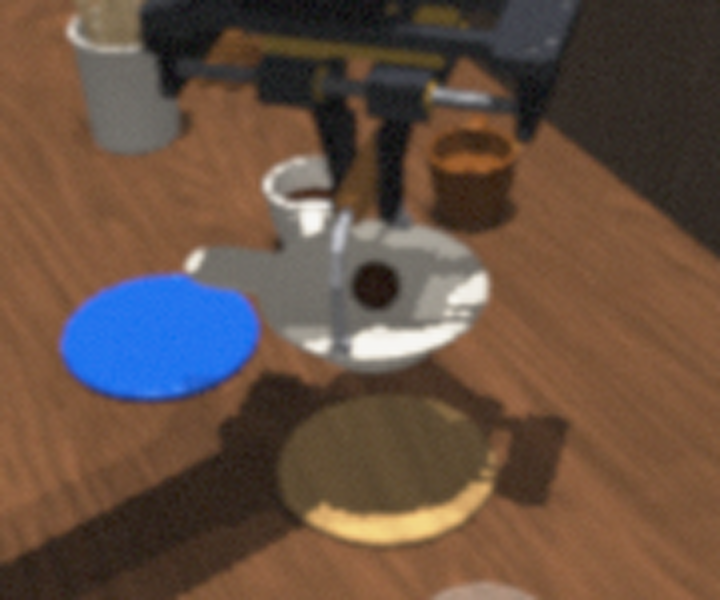

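The dish has turned with the tool and is still level. The truffle is centred at (377,285).

>>> jog_arm:
  deltas: "0 0 0 0 0 0 0.5; 0 0 0 0 0 0 2; 0 0 0 0 0 0 5; 0 0 0 0 0 0 9.5; 0 0 0 0 0 0 14.5; 0 0 0 0 0 0 20; 0 0 0 0 0 0 25; 0 0 0 0 0 0 29; 0 0 0 0 0 0 31; 0 0 0 0 0 0 32"

```text
time: 10.85
tool_pos: [0.5168, 0.1742, 0.1744]
ee_rot: [[0.23, -0.973, 0.001], [-0.973, -0.23, 0.0], [-0.0, -0.001, -1.0]]
ft_force: [-1.4, 0.2, -2.2]
grip_width: 0.0136
```

>>> jog_arm:
  deltas: "0 0 0 0 0 0 0.5; 0 0 0 0 0 0 2; 0 0 0 0 0 0 5; 0 0 0 0 0 0 9.5; 0 0 0 0 0 0 14.5; 0 0 0 0 0 0 20; 0 0 0 0 0 0 25; 0 0 0 0 0 0 28; 0 0 0 0 0 0 30; 0 0 0 0 0 0 31"

```text
time: 12.1
tool_pos: [0.5168, 0.1743, 0.1745]
ee_rot: [[-0.305, -0.952, 0.001], [-0.952, 0.305, 0.0], [-0.001, -0.001, -1.0]]
ft_force: [0.3, 0.4, -2.1]
grip_width: 0.0134
```

```bash
python3 - <<'E'
from m import *
for c in["scene","top"]:
    f=env.grab_frame(c);np.savez(f"{c}6.npz",w=pts(f),color=f["color"])
    cv2.imwrite(f"pics/{c}6.png",cv2.resize(f["color"][110:290,130:370],None,fx=3,fy=3,interpolation=cv2.INTER_CUBIC))
    w=pts(f)
    for n in["dish","truffle_center","coffee_cup","glass"]:
        for r in env.cut_out(n,c)[:2]:
            p=w[r["region"]];p=p[~np.isnan(p[:,0])]
            if len(p): print(c,n,round(r["score"],2),r["bbox"],np.median(p,0),p.min(0),p.max(0))
s=env.sense()
print(s["time"],s["q"],s["tool_pos"],s["ee_rot"],s["ft_force"],s["grip_width"]);print(rel(s,[.516,.174,.174],-108))
E
```

```text
scene dish 0.69 [244.3, 171.8, 300.0, 222.4] [0.5147 0.1762 0.1232] [ 0.4531  0.1023 -0.0019] [0.6852 0.4093 0.2472]
scene truffle_center 0.56 [267.2, 195.6, 280.7, 208.1] [0.5124 0.1654 0.1313] [0.5027 0.1574 0.1169] [0.5268 0.2004 0.1389]
scene coffee_cup 0.45 [248.8, 173.8, 260.6, 190.2] [0.5616 0.3703 0.0435] [ 0.4824  0.1784 -0.0012] [0.5822 0.4272 0.1863]
top dish 0.52 [269.9, 205.6, 274.2, 221.9] [0.5254 0.1217 0.1271] [0.5102 0.1174 0.1229] [0.545  0.1263 0.1307]
top truffle_center 0.26 [319.8, 234.4, 353.6, 266.9] [ 0.4624 -0.0259  0.0563] [ 0.4317 -0.0549 -0.0001] [0.5033 0.006  0.0931]
top coffee_cup 0.86 [152.5, 133.9, 180.1, 164.3] [0.6999 0.3701 0.034 ] [ 0.6647  0.3372 -0.0024] [0.7293 0.4087 0.0561]
top coffee_cup 0.6 [145.1, 178.2, 178.0, 207.6] [0.5843 0.3838 0.0335] [ 0.556   0.3367 -0.0031] [0.6261 0.4293 0.0563]
top glass 0.87 [317.3, 233.2, 354.5, 268.3] [ 0.462  -0.0258  0.0555] [ 0.4317 -0.0553  0.0011] [0.4981 0.006  0.0931]
top glass 0.58 [270.2, 208.4, 274.3, 222.5] [0.5212 0.1216 0.127 ] [0.5082 0.1174 0.1229] [0.542  0.1242 0.1307]
12.6 [ -56.3715   21.1484   42.5747  110.5673  -17.4039   54.7339 -113.2483] [0.5168 0.1742 0.1745] [[-0.3042 -0.9526  0.0012]
 [-0.9526  0.3042  0.0005]
 [-0.0008 -0.001  -1.    ]] [ 0.406  -0.617  -3.1877] 0.013312124973300072
(array([0.4365, 0.726 , 0.5016]), array([-0.0553,  0.0457,  0.2909]))
```

View pics/scene6.png

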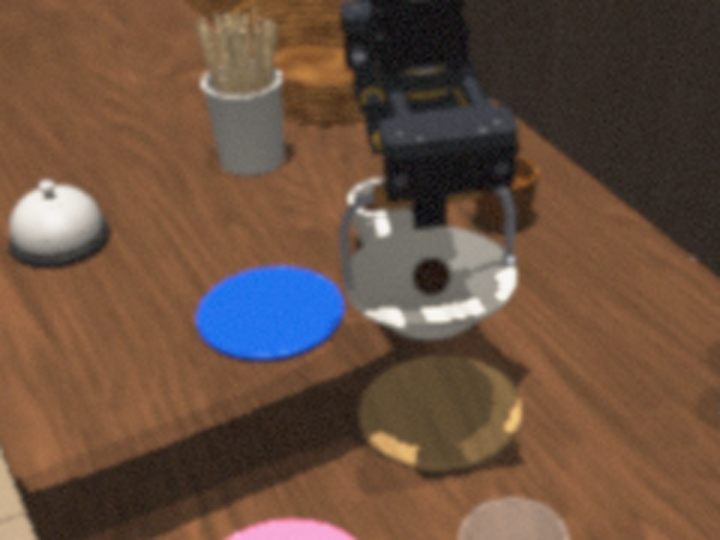

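View pics/top6.png

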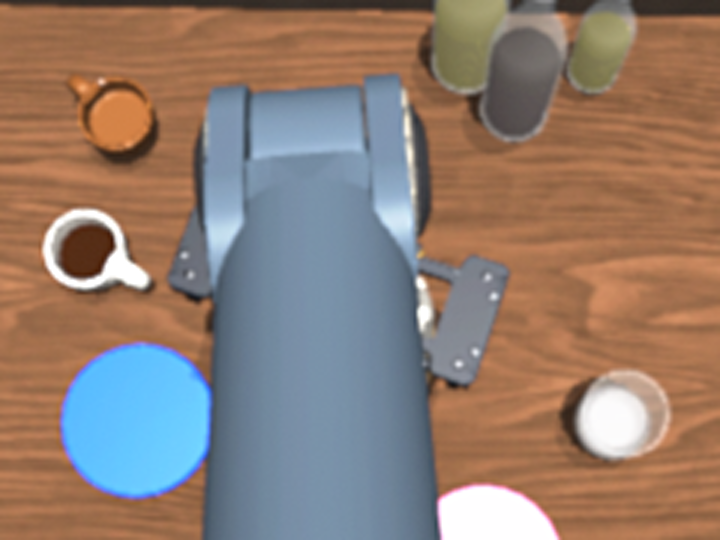

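The scene view shows the dish level over the coaster (430,410), with the truffle near the middle at (432,274). The lip is hidden behind the dish, pointing at the white cup at (375,210). The cup and glass haven't moved. I'll check heading and tilt from depth.

```bash
python3 - <<'E'
from m import *
w=np.load("scene6.npz")["w"].reshape(-1,3);c=np.array([.517,.174])
d=w[:,:2]-c;r=np.hypot(*d.T)
k=(w[:,2]>.112)&(w[:,2]<.14)&(r<.063)&(r>.052);p=w[k]
# near-rim tops: fit plane to funnel surface symmetric
A=np.c_[p[:,:2]-c,np.ones(len(p))];k2=p[:,2]>.122;print(len(p),k2.sum(),np.linalg.lstsq(A[k2],p[k2,2],rcond=None)[0])
b=w[(w[:,2]>.145)&(w[:,2]<.178)&(r<.065)&(r>.04)];print(len(b))
e=b[:,:2]-c;a=np.degrees(np.arctan2(e[:,1],e[:,0]));print("bail angles",[ (round(np.median(a[m]),1),m.sum()) for m in (a>90,a<-90,abs(a)<90)])
l=w[(w[:,2]>.108)&(w[:,2]<.14)&(r>.07)&(r<.105)];print("lip",len(l),l.mean(0) if len(l) else "")
E
```

```text
355 351 [ 0.0039 -0.0015  0.1265]
85
bail angles [(np.float64(164.9), np.int64(43)), (np.float64(nan), np.int64(0)), (np.float64(-20.5), np.int64(42))]
lip 31 [0.5308 0.2496 0.1258]
  return _methods._mean(a, axis=axis, dtype=dtype,
  ret = ret.dtype.type(ret / rcount)
```

Tilt is about 0.004 rad. The bail lies along about 162°, so the lip points at about 72°, and the cup is at 72°. Handing in.

```bash
python3 - <<'E'
from m import *
s=env.sense();print(s["time"],abs(s["qd"]).max());print(env.hand_in())
E
```

```text
12.6 0.07037474171681099
the job is handed in; nothing more can be done
None
```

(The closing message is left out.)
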